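# Load an angle bracket into a drill jig

## Robot

A 6-joint arm with a two-finger parallel gripper is mounted at the origin on the work surface; the furniture and walls round the work are solid. World frame = base frame: x ahead of the robot, y to its left, z up, the work surface at z = 0. Lengths are in mm, angles in rad, forces in N, time in s.
With the tool pointing down it reaches from about 400 to 925 mm from the base axis. Payload 12.5 kg.
Tool frame: the origin (TCP) lies midway between the tips of the shut fingers; the grasp point (between the pads) lies 19 mm behind it; z points along the fingers, y is the line along which they close (so a half turn about z gives the same grasp; the last joint's range is limited). The gripper opens to 95 mm and grips with 3 to 60 N. Pads are 20 mm wide; open, the fingers measure 119 mm over their backs; the gripper's body (75 mm by 180 mm) begins 59 mm behind the grasp point.
Start: joints at [-1.334, 0.491, 1.559, -0, 1.092, -0.106], TCP at [210.102, -588.646, 214.661] pointing down, gripper open.
Joint ranges: [-3.1, 3.1], [-0.84, 2.19], [0.05, 2.79], [-1.13, 4.28], [0.06, 2.93], [-2.69, 2.69]. Speed limits (rad/s): [2.22, 2.22, 2.79, 3.14, 3.14, 3.14].

## Interface

Orientations are given as [roll, pitch, yaw] about the fixed x, y, z axes, in that order (R = Rz(yaw) Ry(pitch) Rx(roll)).
In Python, from cell import state, viewer, env, models gives the robot as it stands. The module is installed in compiled form; this text tells all that it offers.
- The arm moves only by the tool arm_command, never from a script. Its argument "rows" is a list of rows, each a list of 2 entries, a list of its own where there are three numbers: the shift along the tool's x, y, z normalised to -1 to 1, where 1 is 0.25 m, then the turn about the tool's z normalised to -1 to 1, where 1 is pi rad. A call has exactly 5 rows; each row shifts and turns the commanded pose from where the row before left it, along the tool's axes as they then stand; what a row does not reach is not made up. A row lasts 1/10 s, in which the tool goes at most 50 mm and 8.59 degrees, less where a joint would pass 70% of its speed; a pose out of reach is approached as far as the arm can. A call with a number of a shift or a turn outside -1 to 1 is refused whole. A call with a gripper value outside its range is refused whole. "claw" is the opening, from 0 (shut) to 1 (fully open), set as the call begins (left out, the last holds). The fingers move at their own pace and stop on an object; the grip force is fixed at half the most. Time passes only in rows, so rows that do not move let the fingers close, or fill a call up. It gives the time, the measured TCP pose, the force, the opening and the grip force at its end, in the units of the state.
- state(): the state, without advancing time (a new reading comes with each control period).
- viewer.read_camera(name): name is "side" or "top"; returns (picture, depth): 384x512x3 uint8, red, green, blue; 384x512 float32, mm along the optical axis (not along the pixel's ray), 0 where there is no reading.
- viewer.get_calibration(name): a dict with "camera_matrix" (3x3 intrinsics, pixels), "world_to_cam" (4x4, takes a point from world to camera coordinates). Camera axes: x right, y up, looking along -z (the intrinsics and any distortion apply to the point x, -y, -z); pixel columns grow to the right and rows downward; lengths in mm; the calibration is good to about 2 mm. A picture is of the moment at which its call begins. get_calibration takes no time and is no camera call.
- env.job_done(): hands the job in; it is judged then, once.
Trained networks look in the newest picture that a camera, given by its name, has taken for a name from the list of things; names that differ only in an ending like _2 or _b are one class to them, and where a whole thing is asked for, a point or a joint stands for the part that bears it (a point fixed in the world has none). Each returns a list of dicts, best first, with "confidence" (0 to 1); they miss things now and then, are a little off and sometimes report something else, mostly with a low value. They report only what shows in the picture. A call takes as long as a camera call.
- models.search_frame(camera, label): "position" ([x, y, z] in mm, in world coordinates, good to about 4 mm: the middle of the surface that is visible of it).
- models.mark_of(camera, label): "position" ([x, y, z] in mm, in world coordinates, good to about 4 mm: a listed point, or the origin of a listed thing).
The state is a dict: "t": time; "joints": joint angles; "qvel": joint speeds; "tau": joint torques, N m; "eef_pos": TCP position; "tcp_rot": TCP orientation; "ft_force": force on the tool from outside, world axes, zero at the start; "moment": the same for the moment, N m; "opening": opening from 0.0 (shut) to 1.0 (fully open); "grip_force": force on a finger pad.
Only numpy, scipy, OpenCV 4.12 (cv2) and the standard library are available. Lean on these libraries where they do the work, as an engineer would, in place of code of your own. Each camera call takes 0.05 s, during which the arm holds its last target. There are 200 camera calls.

## Task

Load the undrilled steel angle bracket into the drill jig: with the fingertips alone, push it flat along the plywood board, leaf first, under the low bridge until its front edge is fully home against the stop, and then push the latch bar round until it lies straight across behind the bracket's upright leg. Do not pick the bracket up or tip it, and leave the things beside the jig where they are.

Things in the scene. Friction and masses are not known exactly. Their poses are not given: they have to be found in the camera images.
- jig: Drill jig, fixed to the bench. Origin on the bench under the middle of the bridge's front face; x points into the bridge (the way the bracket slides), y left, z up. Its plywood board is 18 mm thick, x -172 to 54 and y -75 to 75 mm. Two aluminium rails on it, 8 mm high, each y 33.5 to 64 mm out from the centre line, form a channel 67 mm wide.
- jig_mouth (a point): Middle of the channel's open mouth, on the board: x -55, y 0, z 18 mm in the jig's frame. Here the channel is 91 mm wide; it narrows evenly to 67 mm at x -30 mm and stays so up to the stop. The rail tops are 26 mm over the bench.
- jig_bridge (a point): Middle of the lower front edge of the bridge, x 0, y 0, z 26 mm in the jig's frame: headroom 8 mm over the board. The bridge is a 12 mm aluminium plate lying on the rails from x 0 to 34 mm, 128 mm wide, with two steel drill bushes whose tops, the jig's highest points apart from the latch screw, are 44 mm over the bench.
- jig_stop (a point): Middle of the stop's face, on the board: x 40, y 0, z 18 mm in the jig's frame. The stop is a dark steel bar across the channel behind the bridge, 14 mm high over the board.
- bracket: The undrilled steel angle bracket, 0.2 to 0.4 kg, loose on the front of the board, leaf towards the bridge, up to 20 mm off the centre line and turned up to 0.3 rad. 6 mm steel: a plain flat leaf 60 mm long, 64 mm wide, and at its rear an upright leg 40 mm high with two 7 mm holes. Origin: underside, middle of the leg's back face. x along the leaf, z up.
- bracket_front (a point): Middle of the leaf's front edge, at the underside, 60 mm ahead of the bracket's origin. Fully home it lies on the point jig_stop (bracket origin at x -20, y 0, z 18 mm in the jig's frame, axes parallel).
- latch (a joint): Angle of the latch bar about its upright pivot screw (rad): 0 = pointing out along the jig's +y, pi/2 = along the jig's -x, pi (its limit) = along the jig's -y, straight across behind the bracket's leg. Starts between 0 and 0.6. Turns stiffly (about 0.05 N m) and stays where it is left.
- latch_pivot (a point): Pivot axis of the latch, half-way up the bar: x -27.5, y 52, z 34 mm in the jig's frame. Flat steel bar 14 mm wide and 14 mm thick (27 to 41 mm over the bench), reaching 80 mm from the pivot; boss radius 10 mm, screw head up to 47 mm over the bench. Closed, its face is 0.5 mm behind the leg of a bracket that is fully home.
- latch_tip (a point): Free end of the latch bar, half-way up, 80 mm from the pivot axis.
- drilled_bracket: A finished bracket of the same size, with two holes in its leaf as well, standing on the green cutting mat to the right of the jig; to be left alone. Origin and axes as for the other bracket.
- wood_block: Plain wooden block, 46x72x46 mm, on the green cutting mat to the right of the jig; to be left alone. Origin at the centre of its underside.
- gray_pot: Small gray round pot with a pale lid, 54 mm across and 42 mm high, on the bench to the left of the jig; to be left alone. Origin at the centre of its underside.

How it is judged (in metres and radians):
On the way:
1. the bracket has been pushed under the bridge to the stop (within 7 mm) while the latch is still open (x of bracket in the frame of jig above -0.027 m and z of bracket in the frame of jig below 0.021 m and value of joint latch below 1.6 rad), for 0.2 s.
At the end, for the whole second after the job is handed in: The bracket lies flat and at rest in the channel with its front edge within 3.5 mm of the stop, and the latch stands straight across behind its leg, within 0.14 rad of its limit (x of bracket in the frame of jig between -0.0235 and -0.017 m and y of bracket in the frame of jig between -0.004 and 0.004 m and z of bracket in the frame of jig below 0.021 m and angle between the x axis of bracket and the x axis of jig, either way round below 0.07 rad and angle between bracket's own z axis and vertical below 0.05 rad and value of joint latch above 3 rad and linear speed of bracket below 0.01 m/s); the robot touches nothing.
It fails at once if the bracket was lifted (its rear edge more than 6 mm above the board) (z of bracket in the frame of jig above 0.024 m).
It fails at once if the bracket was tipped by more than 0.15 rad (angle between bracket's own z axis and vertical above 0.15 rad).
It fails at once if a thing beside the jig was displaced by more than 20 mm (distance of any of drilled_bracket, wood_block, gray_pot from where it was at the start of the episode above 0.02 m).
It also fails if it takes over 69 s, if anything falls off the work surface, if the arm or the gripper's body presses on something with over 40 N, if the wrist force passes 120 N, or if a joint passes its speed limit or range.

## Working session

There is one attempt and no reset: what is moved stays moved. The work goes in short steps, Python scripts to look and compute and a tool call to move; the robot and the scene stay as the last step left them, time stands still between calls to the robot, and variables do not carry over. Pictures are saved under pics/ and viewed, at most 10 in all, crops included, and the job is handed in when it is done.

Besides the shell and the picture viewer there is one more tool, called after "Emit:" as a command line: name --argument value ..., lists and objects as JSON in quotes. arm_command: Moves the arm, as the interface text tells. Scaled input: -1 to 1 covers 0.25 m each way for a shift and pi rad each way for a turn. Its arguments: {"type":"object","properties":{"rows":{"type":"array","items":{"type":"array"}},"claw":{"type":"number"}},"required":["rows"]}

```bash
mkdir -p pics
python3 - <<'E'
from cell import state, viewer, env, models
import cv2,numpy as np
s=state();print(s['t'],s['eef_pos'],s['tcp_rot'],s['opening'])
for c in ['top','side']:
    im,d=viewer.read_camera(c);cv2.imwrite(f'pics/{c}0.png',im[:,:,::-1]);np.save(f'{c}0d.npy',d)
    k=viewer.get_calibration(c);print(c,k['camera_matrix'].round(1).tolist(),k['world_to_cam'].round(3).tolist())
    for l in ['jig_mouth','jig_bridge','jig_stop','bracket','bracket_front','latch_pivot','latch_tip','drilled_bracket','wood_block','gray_pot','jig']:
        print(l,[(np.round(r['position'],1).tolist(),round(r['confidence'],2)) for r in models.mark_of(c,l)[:2]])
E
```

```text
0.0 [ 210.01128832 -588.38173988  214.03396458] [-3.14042430e+00 -9.14046439e-05  3.42779472e-01] 1.0010952370897617
top [[349.4, 0.0, 254.8], [0.0, 349.4, 192.3], [0.0, 0.0, 1.0]] [[-0.026, -1.0, 0.002, 21.08], [0.995, -0.026, 0.099, -557.218], [-0.098, 0.005, 0.995, -898.953], [0.0, 0.0, 0.0, 1.0]]
jig_mouth [([557.6, 5.6, 17.7], 0.87), ([579.1, 132.4, 34.0], 0.53)]
jig_bridge [([608.7, -1.8, 23.0], 0.93)]
jig_stop [([650.8, -9.5, 15.8], 0.96), ([594.2, 53.7, 35.6], 0.59)]
bracket [([474.9, 21.7, 19.3], 0.89)]
bracket_front [([538.1, 29.4, 16.0], 0.7)]
latch_pivot [([593.2, 53.0, 34.8], 0.53)]
latch_tip [([579.7, 128.3, 33.5], 0.72)]
drilled_bracket [([456.0, -226.7, 6.5], 0.89), ([611.9, -2.1, 25.2], 0.72)]
wood_block [([609.7, -210.3, 4.2], 0.61)]
gray_pot [([470.3, 234.7, -0.3], 0.85)]
jig [([612.9, -6.7, 0.6], 0.64)]
side [[359.5, 0.0, 261.5], [0.0, 359.5, 187.9], [0.0, 0.0, 1.0]] [[0.994, -0.114, -0.005, -541.317], [0.075, 0.621, 0.78, -84.678], [-0.086, -0.775, 0.626, -892.122], [0.0, 0.0, 0.0, 1.0]]
jig_mouth [([557.9, 3.4, 16.8], 0.71)]
jig_bridge [([613.2, -1.5, 30.8], 0.95)]
jig_stop [([650.5, -9.8, 20.8], 0.67), ([616.8, -1.7, 29.1], 0.48)]
bracket [([476.0, 21.9, 16.2], 0.93)]
bracket_front [([535.0, 31.3, 21.5], 0.71)]
latch_pivot [([593.7, 48.9, 34.3], 0.48)]
latch_tip [([582.4, 129.1, 33.7], 0.69)]
drilled_bracket [([454.2, -228.1, 2.4], 0.59)]
wood_block [([608.2, -211.7, 8.1], 0.81)]
gray_pot [([471.9, 238.5, -2.0], 0.59)]
jig [([611.9, -5.8, 0.0], 0.69)]
```

```bash
cd pics; python3 -c "
import cv2
a=cv2.imread('top0.png');b=cv2.imread('side0.png')
cv2.imwrite('a.png',cv2.resize(a[110:300,130:390],(780,570),interpolation=cv2.INTER_CUBIC))
cv2.imwrite('b.png',cv2.resize(b[110:300,130:390],(780,570),interpolation=cv2.INTER_CUBIC))"
```

```text
(no output)
```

View pics/a.png

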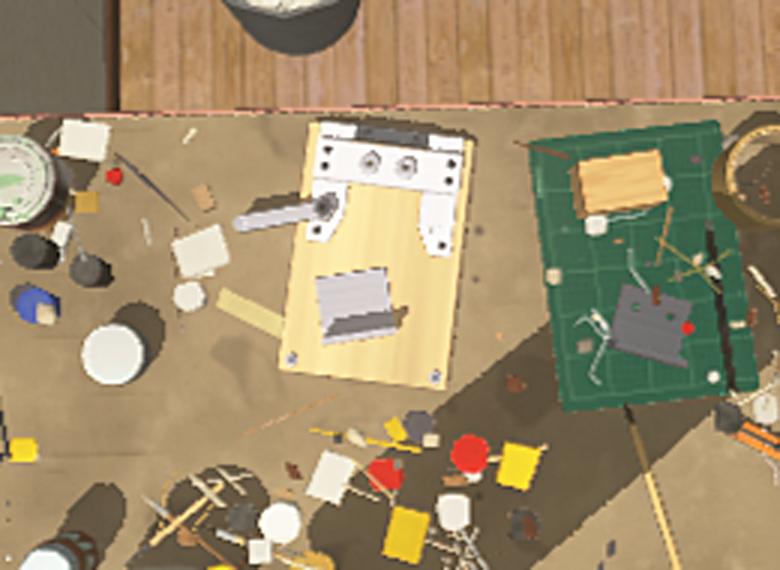

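View pics/b.png

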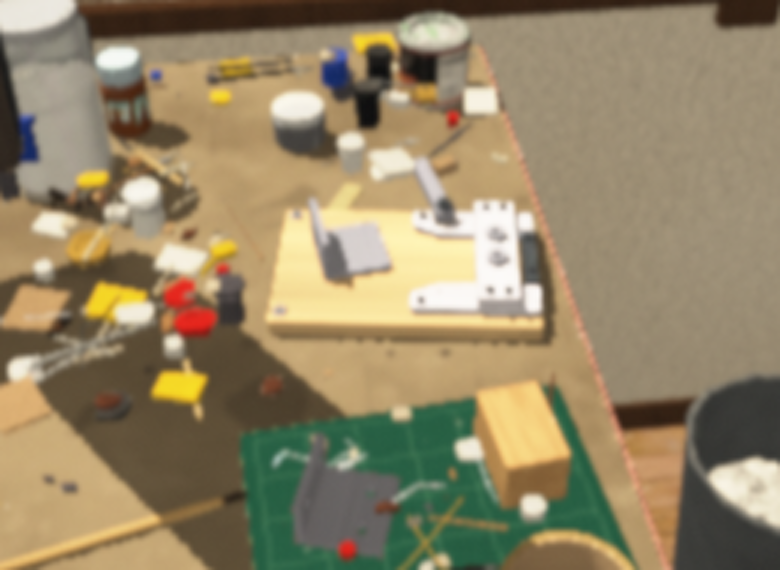

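The top crop shows the board with corners near (310,122), (475,138), (445,388) and (280,370). The bracket leaf's front edge runs (316,278)–(388,268), the leg is at the rear, and the latch points left with its tip at (236,224).

```bash
cat > h.py <<'E'
import numpy as np,cv2
from cell import viewer
def back(c,pts,z):
    k=viewer.get_calibration(c);K=np.array(k['camera_matrix']);T=np.array(k['world_to_cam'])
    R,t=T[:3,:3],T[:3,3];o=-R.T@t;out=[]
    for u,v in pts:
        q=np.linalg.inv(K)@[u,v,1];d=R.T@[q[0],-q[1],-q[2]];out.append(o+d*(z-o[2])/d[2])
    return np.array(out)
def fit(L,W): # world = Rz(a) L + p
    L,W=np.array(L,float)[:,:2],np.array(W)[:,:2];l,w=L-L.mean(0),W-W.mean(0)
    a=np.arctan2((l[:,0]*w[:,1]-l[:,1]*w[:,0]).sum(),(l*w).sum());R=np.array([[np.cos(a),-np.sin(a)],[np.sin(a),np.cos(a)]])
    p=W.mean(0)-R@L.mean(0);return a,p,np.linalg.norm(L@R.T+p-W,axis=1).round(1)
E
python3 - <<'E'
from h import *
f=lambda P:[(130+u/3,110+v/3) for u,v in P]
B=back('top',f([(310,122),(475,138),(445,388),(280,370)]),18)
print(fit([(54,75),(54,-75),(-172,-75),(-172,75)],B))
Br=back('top',f([(320,155),(462,170)]),38)  # bridge approx
M=[(557.7,4.5),(611,-1.7),(650.6,-9.6),(593.4,51)]
print(fit([(-55,0),(0,0),(40,0),(-27.5,52)],M))
F=back('top',f([(316,278),(388,268)]),24);print(F.round(1).tolist(),back('top',f([(323,344),(396,333)]),58).round(1).tolist())
print(back('top',f([(236,224)]),41))
# segmentation-based leaf edges: print gray of a crop
im=cv2.imread('pics/top0.png');g=cv2.cvtColor(im,cv2.COLOR_BGR2HSV)
m=((g[...,1]<60)).astype(np.uint8)[195:228,230:268]
for r in m:print(''.join('.#'[x] for x in r))
E
```

```text
(np.float64(-0.14099742398565654), array([611.38444171,  -4.57746788]), array([2. , 0.7, 2.6, 1.2]))
(np.float64(-0.1553256101676988), array([611.66096449,  -3.43720234]), array([0.7, 1.9, 0.6, 1.5]))
[[531.7, 58.8, 24.0], [538.9, -5.1, 24.0]] [[473.1, 52.3, 58.0], [480.8, -9.7, 58.0]]
[[579.49549377 126.73164094  41.        ]]
......................................
......................................
......................................
......................................
.........................####.........
..................###########.........
............#################.........
......#######################.........
.....#########################........
.....#########################........
.....#########################........
.....#########################........
.....#########################........
.....#########################........
......########################........
......########################........
......########################........
......#########################.......
......#########################.......
.......########################.......
.......########################.......
.......########################.......
.......########################.......
.......#########################......
.......#########################......
.......#########################......
........#######################.......
........#################.............
.......###########....................
.......#####..........................
......................................
......................................
......................................
```

```bash
cat >> h.py <<'E'
J=np.array([611.5,-4.]);JA=-0.148
def jig(x,y): c,s=np.cos(JA),np.sin(JA);return J+[c*x-s*y,s*x+c*y]
def rows(x,y,z,yaw,n=5,start=None):
    from cell import state
    s=state();p=np.array(s['eef_pos']) if start is None else np.array(start[:3]);a=s['tcp_rot'][2] if start is None else start[3]
    d=(np.array([x,y,z])-p)/n;da=(yaw-a)/n
    for i in range(n):
        c,q=np.cos(a),np.sin(a)
        print([[round((d[0]*c+d[1]*q)/250,4),round((d[0]*q-d[1]*c)/250,4),round(-d[2]/250,4)],round(-da/np.pi,4)]);a+=da
E
python3 - <<'E'
from h import *
rows(430,16,120,0.12,15)
E
```

```text
[[np.float64(0.1094), np.float64(-0.1321), np.float64(0.0252)], np.float64(0.0047)]
[[np.float64(0.1074), np.float64(-0.1338), np.float64(0.0252)], np.float64(0.0047)]
[[np.float64(0.1055), np.float64(-0.1353), np.float64(0.0252)], np.float64(0.0047)]
[[np.float64(0.1034), np.float64(-0.1369), np.float64(0.0252)], np.float64(0.0047)]
[[np.float64(0.1014), np.float64(-0.1384), np.float64(0.0252)], np.float64(0.0047)]
[[np.float64(0.0993), np.float64(-0.1399), np.float64(0.0252)], np.float64(0.0047)]
[[np.float64(0.0972), np.float64(-0.1414), np.float64(0.0252)], np.float64(0.0047)]
[[np.float64(0.0951), np.float64(-0.1428), np.float64(0.0252)], np.float64(0.0047)]
[[np.float64(0.093), np.float64(-0.1442), np.float64(0.0252)], np.float64(0.0047)]
[[np.float64(0.0908), np.float64(-0.1456), np.float64(0.0252)], np.float64(0.0047)]
[[np.float64(0.0887), np.float64(-0.1469), np.float64(0.0252)], np.float64(0.0047)]
[[np.float64(0.0865), np.float64(-0.1482), np.float64(0.0252)], np.float64(0.0047)]
[[np.float64(0.0843), np.float64(-0.1495), np.float64(0.0252)], np.float64(0.0047)]
[[np.float64(0.082), np.float64(-0.1507), np.float64(0.0252)], np.float64(0.0047)]
[[np.float64(0.0798), np.float64(-0.1519), np.float64(0.0252)], np.float64(0.0047)]
```

Emit:
arm_command --rows '[[[0.107,-0.134,0.0],0.005],[[0.107,-0.134,0.0],0.005],[[0.106,-0.135,0.0],0.005],[[0.103,-0.137,0.0],0.005],[[0.101,-0.138,0.0],0.005]]' --claw 0.37

```text
t: 1.7
eef_pos: [283.2, -385.5, 214.7]
tcp_rot: [3.141, -0.0, 0.263]
ft_force: [1.1, -0.8, -0.2]
opening: 0.635
grip_force: 0.0
```

Emit:
arm_command --rows '[[[0.099,-0.14,0.0],0.005],[[0.097,-0.141,0.0],0.005],[[0.095,-0.143,0.0],0.005],[[0.093,-0.144,0.0],0.005],[[0.091,-0.146,0.0],0.005]]'

```text
t: 2.2
eef_pos: [357.6, -184.5, 214.9]
tcp_rot: [3.141, -0.001, 0.185]
ft_force: [0.8, -1.3, 0.1]
opening: 0.376
grip_force: 0.0
```

Emit:
arm_command --rows '[[[0.089,-0.147,0.0],0.005],[[0.086,-0.148,0.0],0.005],[[0.084,-0.15,0.02],0.005],[[0.082,-0.151,0.05],0.005],[[0.08,-0.152,0.05],0.005]]'

```text
t: 2.7
eef_pos: [433.1, 16.8, 184.6]
tcp_rot: [3.141, -0.001, 0.107]
ft_force: [0.6, -0.7, 0.9]
opening: 0.369
grip_force: 0.0
```

Run:
```python
from h import *
from cell import state
s=state();print(s['eef_pos'],s['tcp_rot'],s['opening'],s['ft_force'])
rows(450,18.3,60,0.12,5)
```

```text
[433.053784    16.78208804 184.64612945] [ 3.14118367e+00 -1.39164126e-03  1.06531967e-01] 0.368872053554134 [ 0.63159424 -0.71830819  0.90119118]
[[np.float64(0.0136), np.float64(0.0002), np.float64(0.0997)], np.float64(-0.0009)]
[[np.float64(0.0136), np.float64(0.0003), np.float64(0.0997)], np.float64(-0.0009)]
[[np.float64(0.0136), np.float64(0.0003), np.float64(0.0997)], np.float64(-0.0009)]
[[np.float64(0.0136), np.float64(0.0003), np.float64(0.0997)], np.float64(-0.0009)]
[[np.float64(0.0136), np.float64(0.0004), np.float64(0.0997)], np.float64(-0.0009)]
```

Emit:
arm_command --rows '[[[0.012,0.0,0.1],-0.001],[[0.012,0.0,0.1],-0.001],[[0.012,0.0,0.1],-0.001],[[0.012,0.0,0.1],-0.001],[[0.012,0.0,0.1],-0.001]]'

```text
t: 3.2
eef_pos: [447.7, 16.7, 58.8]
tcp_rot: [3.141, -0.001, 0.123]
ft_force: [1.0, -0.3, 0.6]
opening: 0.37
grip_force: 0.0
```

Emit:
arm_command --rows '[[[0.0,0.0,0.04],0.0],[[0.0,0.0,0.04],0.0],[[0.0,0.0,0.04],0.0],[[0.0,0.0,0.015],0.0],[[0.0,0.0,0.0],0.0]]'

```text
t: 3.7
eef_pos: [447.4, 16.7, 25.8]
tcp_rot: [3.142, 0.0, 0.123]
ft_force: [-0.1, -0.5, 0.2]
opening: 0.372
grip_force: 0.0
```

Run:
```python
from h import *
from cell import state
s=state();print(s['eef_pos'],s['tcp_rot'],s['ft_force'])
for c in ['top','side']:
    im,d=viewer.read_camera(c);cv2.imwrite(f'pics/{c}1.png',im[:,:,::-1])
    cr=[im[160:250,200:300],im[150:240,210:310]][c=='side'];cv2.imwrite(f'pics/{c}1c.png',cv2.resize(cr,None,fx=4,fy=4)[:,:,::-1])
a=np.hstack([cv2.imread('pics/top1c.png'),cv2.imread('pics/side1c.png')]);cv2.imwrite('pics/c1.png',a)
```

```text
[447.41459192  16.65513045  25.82237807] [3.14154521e+00 1.21113558e-04 1.22778241e-01] [-0.07000016 -0.49762476  0.19722938]
```

View pics/c1.png

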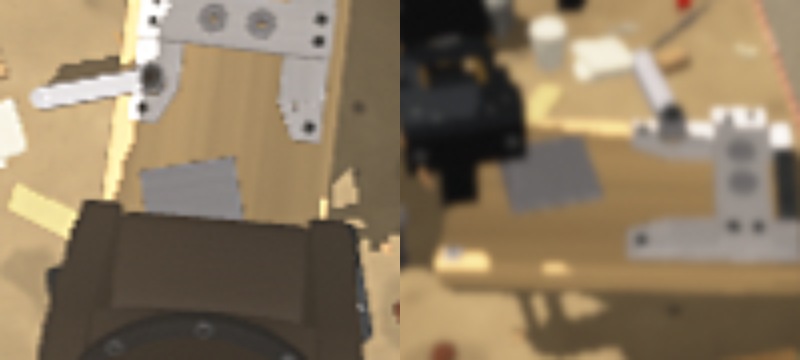

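The top view (4x from (200,160)) shows the leaf front corners at (142,171) and (235,157), with the gripper squarely behind it. The side view shows the fingers behind the leg, with the latch untouched.

Emit:
arm_command --rows '[[[0.014,0.0,0.0],0.0],[[0.014,0.0,0.0],0.0],[[0.014,0.0,0.0],0.0],[[0.014,0.0,0.0],0.0],[[0.014,0.0,0.0],0.0]]'

```text
t: 4.3
eef_pos: [465.2, 18.9, 25.9]
tcp_rot: [3.141, -0.0, 0.123]
ft_force: [-0.1, -0.8, -0.8]
opening: 0.367
grip_force: 0.0
```

Emit:
arm_command --rows '[[[0.008,0.0,0.0],0.0],[[0.008,0.0,0.0],0.0],[[0.008,0.0,0.0],0.0],[[0.0,0.0,0.0],0.0],[[0.0,0.0,0.0],0.0]]'

```text
t: 4.8
eef_pos: [470.9, 19.6, 25.8]
tcp_rot: [3.141, -0.0, 0.123]
ft_force: [-0.3, 0.4, -0.4]
opening: 0.367
grip_force: 0.2
```

```bash
cat >> h.py <<'E'
def tojig(P): c,s=np.cos(JA),np.sin(JA);d=np.atleast_2d(P)[:,:2]-J;return np.c_[c*d[:,0]+s*d[:,1],-s*d[:,0]+c*d[:,1]]
def look(n,show=True):
    from cell import state,models
    s=state();print('t',round(s['t'],2),'tcp jig',tojig(s['eef_pos']).round(1),'relyaw',round(s['tcp_rot'][2]-JA,3),'z',round(s['eef_pos'][2],1),'F',s['ft_force'].round(1))
    im,_=viewer.read_camera('top')
    for l in ['bracket_front','bracket','latch_tip']:
        r=models.mark_of('top',l)[:1]
        if r:print(l,tojig(r[0]['position']).round(1),round(r[0]['confidence'],2))
    cr=cv2.resize(im[130:250,180:300],None,fx=5,fy=5,interpolation=cv2.INTER_CUBIC)[:,:,::-1];cv2.imwrite(f'pics/{n}.png',cr)
def pix(P,z): return tojig(back('top',[(180+u/5,130+v/5) for u,v in P],z)).round(1)
E
python3 -c "
from h import *
look('p2')"
```

```text
t 4.8 tcp jig [[-142.5    2.6]] relyaw 0.271 z 25.8 F [-0.3  0.4 -0.4]
bracket_front [[-25.4  53.1]] 0.59
latch_tip [[-50.9 128.6]] 0.72
```

View pics/p2.png

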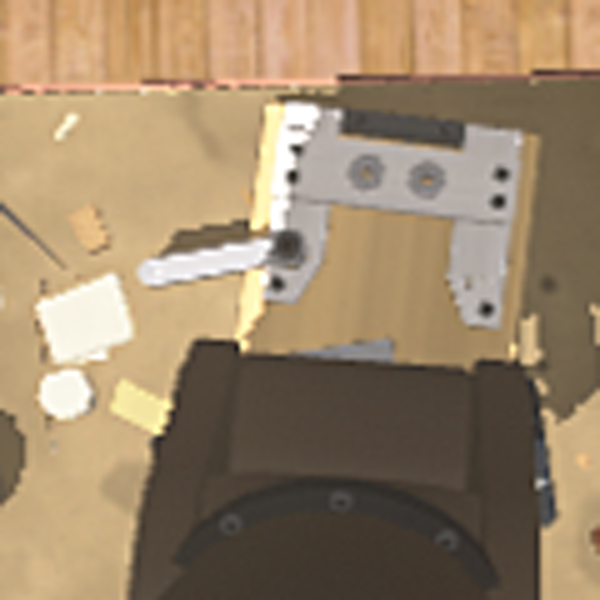

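The leaf's front right corner is at (392,342), almost where it was before, so the fingers have just made contact. Next I rotate the bracket straight while advancing.

```bash
python3 -c "
from h import *
p=jig(-115,-0.5);rows(p[0],p[1],25.5,JA,10)"
```

```text
[[np.float64(0.0103), np.float64(0.0041), np.float64(0.0002)], np.float64(0.0086)]
[[np.float64(0.0104), np.float64(0.0038), np.float64(0.0002)], np.float64(0.0086)]
[[np.float64(0.0105), np.float64(0.0036), np.float64(0.0002)], np.float64(0.0086)]
[[np.float64(0.0106), np.float64(0.0033), np.float64(0.0002)], np.float64(0.0086)]
[[np.float64(0.0107), np.float64(0.003), np.float64(0.0002)], np.float64(0.0086)]
[[np.float64(0.0107), np.float64(0.0027), np.float64(0.0002)], np.float64(0.0086)]
[[np.float64(0.0108), np.float64(0.0024), np.float64(0.0002)], np.float64(0.0086)]
[[np.float64(0.0109), np.float64(0.0021), np.float64(0.0002)], np.float64(0.0086)]
[[np.float64(0.0109), np.float64(0.0018), np.float64(0.0002)], np.float64(0.0086)]
[[np.float64(0.011), np.float64(0.0015), np.float64(0.0002)], np.float64(0.0086)]
```

Emit:
arm_command --rows '[[[0.0103,0.004,0.0],0.0086],[[0.0104,0.004,0.0],0.0086],[[0.0105,0.0036,0.0],0.0086],[[0.0106,0.0033,0.0],0.0086],[[0.0107,0.003,0.0],0.0086]]'

```text
t: 5.5
eef_pos: [484.4, 15.9, 25.8]
tcp_rot: [3.142, 0.0, -0.015]
ft_force: [-1.5, 1.6, 1.2]
opening: 0.369
grip_force: 0.8
```

Emit:
arm_command --rows '[[[0.0107,0.0027,0.0],0.0086],[[0.0108,0.0024,0.0],0.0086],[[0.0109,0.002,0.0],0.0086],[[0.011,0.0018,0.0],0.0086],[[0.011,0.0015,0.0],0.0086]]'

```text
t: 6.0
eef_pos: [497.8, 12.4, 25.9]
tcp_rot: [3.142, -0.0, -0.15]
ft_force: [-0.9, 1.3, 0.8]
opening: 0.37
grip_force: 0.7
```

```bash
python3 -c "
from h import *
look('p3')"
```

```text
t 6.0 tcp jig [[-114.8   -0.5]] relyaw -0.002 z 25.9 F [-0.9  1.3  0.8]
latch_tip [[-52.6 130.1]] 0.62
```

View pics/p3.png

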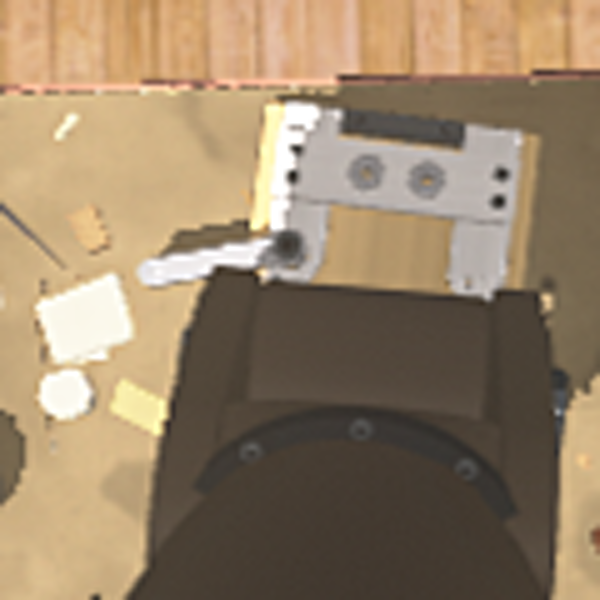

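The gripper is now parallel to the jig and the bracket is hidden beneath it in the top view. I push on into the funnel, watching the force.

Emit:
arm_command --rows '[[[0.016,0.0,0.0],0.0],[[0.016,0.0,0.0],0.0],[[0.016,0.0,0.0],0.0],[[0.016,0.0,0.0],0.0],[[0.016,0.0,0.0],0.0]]'

```text
t: 6.7
eef_pos: [517.6, 9.5, 25.9]
tcp_rot: [3.142, 0.0, -0.147]
ft_force: [-3.4, 0.9, 2.1]
opening: 0.366
grip_force: 1.6
```

```bash
python3 -c "
from h import *
from cell import state
s=state();print(tojig(s['eef_pos']),s['ft_force'],s['moment'])
im,_=viewer.read_camera('side')
cv2.imwrite('pics/s4.png',cv2.resize(im[150:230,200:320],None,fx=6,fy=6,interpolation=cv2.INTER_CUBIC)[:,:,::-1])"
```

```text
[[-94.90917148  -0.47419255]] [-3.4086029   0.93771619  2.10849838] [0.14282218 0.53880687 0.01413467]
```

View pics/s4.png

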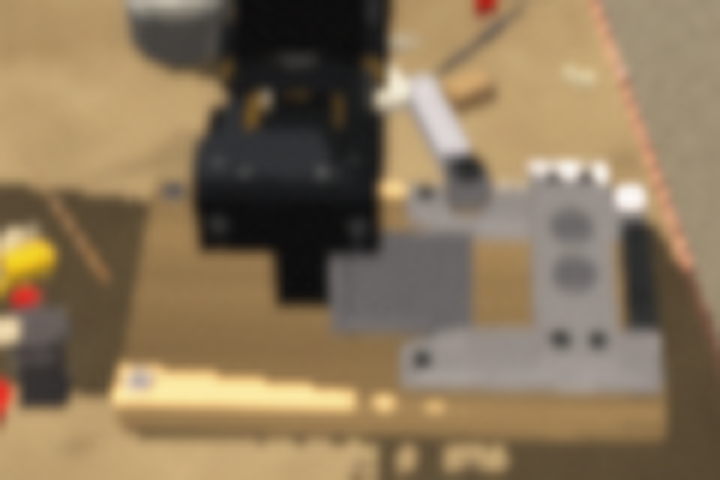

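The side view shows the leaf square in the channel. Its front edge is at x≈470 px, between the rails and well before the bridge at 535, so I continue.

Emit:
arm_command --rows '[[[0.016,0.0,0.0],0.0],[[0.016,0.0,0.0],0.0],[[0.016,0.0,0.0],0.0],[[0.016,0.0,0.0],0.0],[[0.016,0.0,0.0],0.0]]'

```text
t: 7.25
eef_pos: [537.6, 6.6, 25.8]
tcp_rot: [3.142, -0.0, -0.147]
ft_force: [-1.3, 0.2, -0.3]
opening: 0.37
grip_force: 0.8
```

Emit:
arm_command --rows '[[[0.016,0.0,0.0],0.0],[[0.016,0.0,0.0],0.0],[[0.016,0.0,0.0],0.0],[[0.016,0.0,0.0],0.0],[[0.016,0.0,0.0],0.0]]'

```text
t: 7.75
eef_pos: [557.3, 3.6, 25.8]
tcp_rot: [3.141, -0.0, -0.147]
ft_force: [-1.1, 0.5, -1.1]
opening: 0.372
grip_force: 0.6
```

Emit:
arm_command --rows '[[[0.014,0.0,0.0],0.0],[[0.014,0.0,0.0],0.0],[[0.014,0.0,0.0],0.0],[[0.014,0.0,0.0],0.0],[[0.014,0.0,0.0],0.0]]'

```text
t: 8.25
eef_pos: [574.5, 1.1, 25.9]
tcp_rot: [3.142, -0.0, -0.147]
ft_force: [-0.5, 0.4, -0.9]
opening: 0.371
grip_force: 0.7
```

Emit:
arm_command --rows '[[[0.006,0.0,0.0],0.0],[[0.006,0.0,0.0],0.0],[[0.006,0.0,0.0],0.0],[[0.004,0.0,0.0],0.0],[[0.0,0.0,0.0],0.0]]'

```text
t: 8.75
eef_pos: [579.9, 0.3, 25.9]
tcp_rot: [3.142, -0.0, -0.147]
ft_force: [-0.2, 0.3, 0.2]
opening: 0.372
grip_force: 0.3
```

Emit:
arm_command --rows '[[[0.004,0.0,0.0],0.0],[[0.004,0.0,0.0],0.0],[[0.004,0.0,0.0],0.0],[[0.0,0.0,0.0],0.0],[[0.0,0.0,0.0],0.0]]'

```text
t: 9.25
eef_pos: [581.4, 0.1, 25.9]
tcp_rot: [3.141, 0.003, -0.147]
ft_force: [-8.8, 0.7, 5.6]
opening: 0.368
grip_force: 4.1
```

Emit:
arm_command --rows '[[[0.004,0.0,0.0],0.0],[[0.004,0.0,0.0],0.0],[[0.0,0.0,0.0],0.0],[[0.0,0.0,0.0],0.0],[[0.0,0.0,0.0],0.0]]'

```text
t: 9.75
eef_pos: [581.4, 0.1, 25.9]
tcp_rot: [3.141, 0.007, -0.147]
ft_force: [-18.3, 2.0, 12.0]
opening: 0.368
grip_force: 8.9
```

The bracket is home: the TCP stopped at jig x ≈ -30.4 with the force rising to 18 N. I back off, rise, shut the fingers and go to the latch.

Emit:
arm_command --rows '[[[-0.02,0.0,0.0],0.0],[[-0.04,0.0,0.0],0.0],[[-0.04,0.0,-0.02],0.0],[[0.0,0.0,-0.15],0.0],[[0.0,0.0,-0.15],0.0]]'

```text
t: 10.25
eef_pos: [558.9, 3.4, 106.5]
tcp_rot: [3.141, 0.002, -0.147]
ft_force: [1.1, -0.0, -0.2]
opening: 0.371
grip_force: 0.0
```

Emit:
arm_command --rows '[[[0.02,-0.15,0.0],0.0],[[0.04,-0.15,0.0],0.0],[[0.06,-0.15,0.0],0.0],[[0.06,-0.01,0.0],0.0],[[0.0,0.0,0.0],0.0]]' --claw 0.0

```text
t: 10.75
eef_pos: [622.2, 111.3, 106.0]
tcp_rot: [-3.141, -0.002, -0.146]
ft_force: [-0.6, -0.4, -0.9]
opening: 0.024
grip_force: 0.0
```

```bash
python3 -c "
from h import *
from cell import state
look('p5')
s=state();print(s['opening'],s['joints'].round(2))
def P(th,off,r=55): return np.array([-27.5-r*np.sin(th)+off*np.cos(th),52+r*np.cos(th)+off*np.sin(th)])
prev=None
for th in np.linspace(.3,3.14,16):
    c=P(th,6+10*abs(np.cos(th))+12*abs(np.sin(th)));print(round(th,2),c.round(1),'' if prev is None else ((c-prev)/250*[1,-1]).round(3));prev=c
"
```

```text
t 10.75 tcp jig [[ -6.5 115.7]] relyaw 0.002 z 106.0 F [-0.6 -0.4 -0.9]
bracket_front [[39.7  3.2]] 0.71
bracket [[-22.4   1.8]] 0.55
0.006636739705250954 [ 0.07  0.62  1.65 -0.    0.87  1.79]
0.3 [-25.5 110.2] 
0.49 [-35.3 110.2] [-0.039  0.   ]
0.68 [-45.4 108.2] [-0.041  0.008]
0.87 [-55.5 104. ] [-0.04   0.017]
1.06 [-64.9  97.6] [-0.038  0.026]
1.25 [-73.1  89. ] [-0.033  0.034]
1.44 [-79.4  78.5] [-0.025  0.042]
1.63 [-83.4  67.5] [-0.016  0.044]
1.81 [-85.7  58.2] [-0.009  0.037]
2.0 [-86.3  48.1] [-0.002  0.041]
2.19 [-84.8  37.5] [0.006 0.042]
2.38 [-81.   26.9] [0.015 0.042]
2.57 [-74.8  17. ] [0.025 0.04 ]
2.76 [-66.2   8.3] [0.034 0.035]
2.95 [-55.7   1.4] [0.042 0.027]
3.14 [-43.6  -3. ] [0.048 0.018]
```

View pics/p5.png

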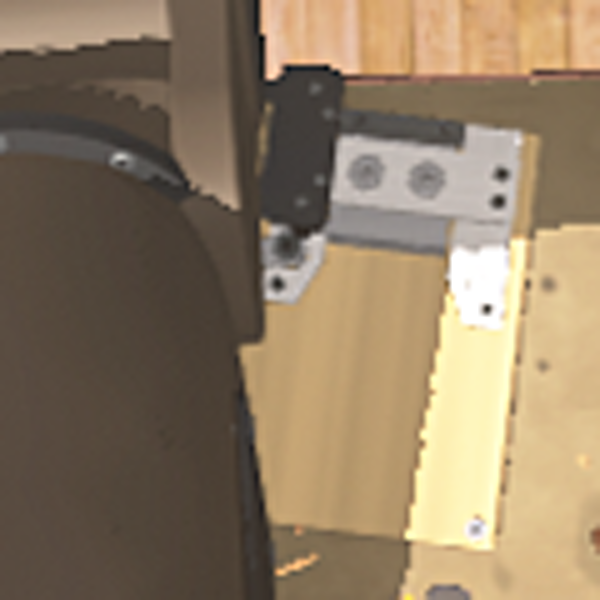

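The bracket's leg now sits just behind the bridge at (325–450, 210–250), and the model puts its origin at jig (-22, 2). I descend beside the latch and sweep it.

Emit:
arm_command --rows '[[[0.0,0.02,0.1],0.0],[[0.0,0.0,0.1],0.0],[[0.0,0.0,0.08],0.0],[[0.0,0.0,0.022],0.0],[[0.0,0.0,0.0],0.0]]'

```text
t: 11.45
eef_pos: [620.0, 104.9, 30.1]
tcp_rot: [3.141, 0.001, -0.148]
ft_force: [0.5, 0.5, 0.2]
opening: 0.005
grip_force: 0.0
```

Emit:
arm_command --rows '[[[-0.02,0.0,0.0],0.0],[[-0.03,0.0,0.0],0.0],[[-0.03,0.0,0.0],0.0],[[-0.03,0.0,0.0],0.0],[[-0.01,0.0,0.0],0.0]]'

```text
t: 11.95
eef_pos: [590.2, 110.1, 30.9]
tcp_rot: [-3.142, -0.0, -0.147]
ft_force: [0.7, -1.0, 0.0]
opening: 0.004
grip_force: 0.6
```

```bash
python3 -c "
from h import *
look('p6')"
```

```text
t 11.95 tcp jig [[-37.9 109.7]] relyaw 0.001 z 30.9 F [ 0.7 -1.   0. ]
bracket_front [[39.8  0.3]] 0.45
bracket [[-18.8   0.1]] 0.74
latch_tip [[-20.8   2. ]] 0.56
```

Emit:
arm_command --rows '[[[-0.03,0.006,0.002],0.0],[[-0.04,0.017,0.0],0.0],[[-0.038,0.026,0.0],0.0],[[-0.033,0.034,0.0],0.0],[[-0.025,0.042,0.0],0.0]]'

```text
t: 12.65
eef_pos: [544.2, 84.5, 29.9]
tcp_rot: [3.142, 0.0, -0.147]
ft_force: [1.0, 0.9, 1.0]
opening: 0.002
grip_force: 0.6
```

```bash
python3 -c "
from h import *
look('p7')"
```

```text
t 12.65 tcp jig [[-79.7  77.6]] relyaw 0.001 z 29.9 F [1.  0.9 1. ]
bracket_front [[40.3  2. ]] 0.61
bracket [[-19.5   2.9]] 0.77
```

View pics/p7.png

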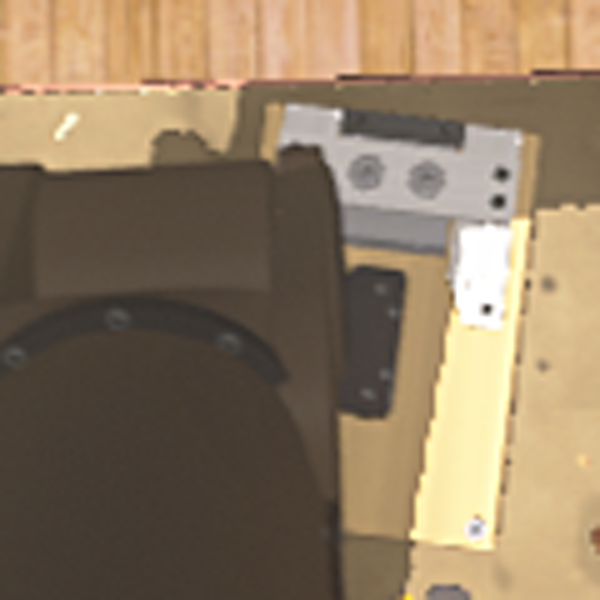

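The bracket is unchanged at home, and the latch is under the gripper, presumably being dragged along. I continue the arc.

Emit:
arm_command --rows '[[[-0.016,0.042,0.0],0.0],[[-0.009,0.037,0.0],0.0],[[-0.002,0.041,0.0],0.0],[[0.006,0.042,0.0],0.0],[[0.015,0.042,0.0],0.0]]'

```text
t: 13.35
eef_pos: [536.0, 33.8, 29.8]
tcp_rot: [3.142, 0.001, -0.148]
ft_force: [0.5, 1.5, 1.3]
opening: 0.005
grip_force: 0.8
```

Emit:
arm_command --rows '[[[0.025,0.04,0.0],0.0],[[0.034,0.035,0.0],0.0],[[0.03,0.02,0.0],0.0],[[0.0,0.0,0.0],0.0],[[0.0,0.0,0.0],0.0]]'

```text
t: 13.85
eef_pos: [554.9, 7.9, 29.7]
tcp_rot: [3.141, 0.0, -0.148]
ft_force: [-0.7, -0.1, 0.2]
opening: 0.005
grip_force: 0.0
```

```bash
python3 -c "
from h import *
look('p8')
im,_=viewer.read_camera('side')
cv2.imwrite('pics/s8.png',cv2.resize(im[150:230,200:320],None,fx=6,fy=6,interpolation=cv2.INTER_CUBIC)[:,:,::-1])"
```

```text
t 13.85 tcp jig [[-57.7   3.4]] relyaw 0.0 z 29.7 F [-0.7 -0.1  0.2]
```

View pics/s8.png

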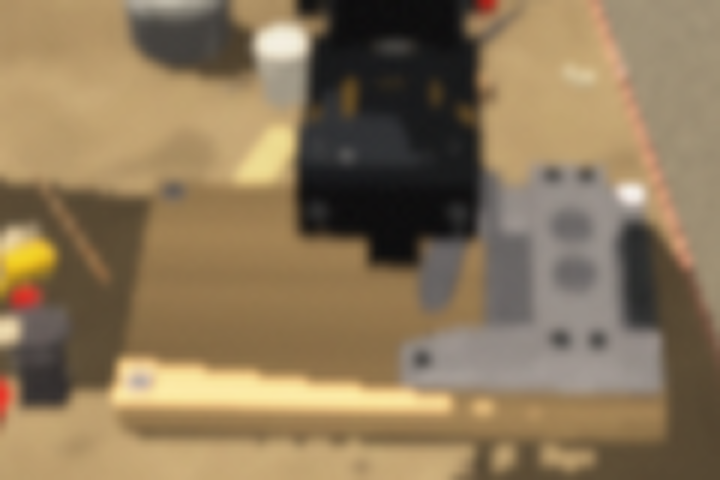

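The latch tip is at (435,300) in front of the fingertips, nearly across. The last push is forward, with force checks.

Emit:
arm_command --rows '[[[0.012,0.008,0.0],0.0],[[0.012,0.008,0.0],0.0],[[0.012,0.006,0.0],0.0],[[0.006,0.0,0.0],0.0],[[0.0,0.0,0.0],0.0]]'

```text
t: 14.6
eef_pos: [564.6, 0.9, 29.8]
tcp_rot: [3.141, -0.0, -0.148]
ft_force: [0.4, 0.4, 0.5]
opening: -0.003
grip_force: 0.0
```

Emit:
arm_command --rows '[[[0.004,0.0,0.0],0.0],[[0.004,0.0,0.0],0.0],[[0.004,0.0,0.0],0.0],[[0.0,0.0,0.0],0.0],[[0.0,0.0,0.0],0.0]]'

```text
t: 15.1
eef_pos: [567.0, 0.7, 29.8]
tcp_rot: [3.141, 0.001, -0.147]
ft_force: [-3.6, -0.7, 1.1]
opening: 0.007
grip_force: 1.8
```

Emit:
arm_command --rows '[[[0.004,0.0,0.0],0.0],[[0.004,0.0,0.0],0.0],[[0.004,0.0,0.0],0.0],[[0.0,0.0,0.0],0.0],[[0.0,0.0,0.0],0.0]]'

```text
t: 15.6
eef_pos: [567.2, 0.6, 29.7]
tcp_rot: [3.141, 0.007, -0.147]
ft_force: [-15.9, -0.5, 9.6]
opening: 0.004
grip_force: 7.7
```

Emit:
arm_command --rows '[[[-0.04,0.0,0.0],0.0],[[-0.08,0.0,0.0],0.0],[[-0.1,0.0,-0.1],0.0],[[-0.1,0.0,-0.2],0.0],[[-0.1,0.0,-0.2],0.0]]'

```text
t: 16.1
eef_pos: [470.8, 15.0, 145.2]
tcp_rot: [3.142, 0.0, -0.147]
ft_force: [-0.4, -0.4, 0.3]
opening: 0.005
grip_force: 0.0
```

```bash
python3 -c "
from h import *
look('p9')"
```

```text
t 16.1 tcp jig [[-142.   -2.]] relyaw 0.001 z 145.2 F [-0.4 -0.4  0.3]
bracket_front [[40.5  0.5]] 0.55
bracket [[-23.    2.7]] 0.46
latch_tip [[-26.9 -29.6]] 0.58
```

View pics/p9.png

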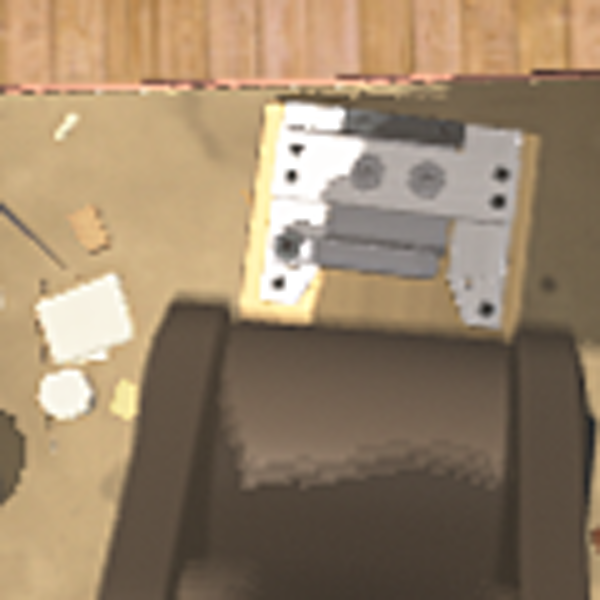

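The latch bar, (315,252) to (438,268), lies straight across and parallel behind the leg. Its tip is at jig (-27, -30), which is the closed position. The arm is clear, so I hand the job in.

```bash
python3 -c "
from cell import env
print(env.job_done())"
```

```text
the job is handed in; nothing more can be done
None
```

The bracket is fully home against the stop and the latch lies straight across behind its leg; I handed the job in at about 16 s, and no verdict was shown.

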